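# Seat a round engraving block in its holding board

## Robot

A 7-joint arm with a two-finger parallel gripper is mounted at the origin on a cart in front of the work surface, level with it; the furniture and walls round the work are solid. World frame = base frame: x ahead of the robot, y to its left, z up, the work surface at z = 0. Lengths are in m, angles in rad, forces in N, time in s.
With the tool pointing down it reaches from about 0.35 to 0.9 m from the base axis. Payload 19.9 kg.
Tool frame: the origin (TCP) lies midway between the tips of the shut fingers; the grasp point (between the pads) lies 19 mm behind it (robot.pinch_z is the distance from the TCP to the grasp point, in m); z points along the fingers, y is the line along which they close (so a half turn about z gives the same grasp; the last joint's range is limited). The gripper opens to 85 mm and grips with 20 to 120 N. Pads are 22 mm wide; open, the fingers measure 114 mm over their backs; the gripper's body (76 mm by 85 mm) begins 54 mm behind the grasp point. The pads swing forward as they close: fully open they stand 13 mm farther back than shut.
Start: joints at [-1.2, 0.417, -0.01, 1.614, 0.005, 1.111, -0.053], TCP at [0.25, 0.573, 0.231] pointing down, gripper open.
Joint ranges: [-2.81, 2.81], [-0.39, 2.02], [-1.27, 1.25], [0.06, 2.57], [-1.19, 4.33], [0.19, 2], [-2.82, 2.82]. Speed limits (rad/s): [1.89, 1.89, 2.39, 2.39, 3.01, 3.01, 3.01].

## Interface

Orientations are given as a unit quaternion [w, x, y, z].
In Python, from station import robot gives the robot as it stands. The module is installed in compiled form; this text tells all that it offers.
- The arm moves only by the tool step_arm, never from a script. Its argument "moves" is a list of rows, each an object with "delta_pos": the shift along the tool's x, y, z in cm, a list of three; "twist": the turn, a rotation vector about the tool's x, y, z in degrees, a list of three; "fingers": the closure, from -1 (fully open) to 1 (shut), so that 0 is half open. In form: [{"delta_pos": [dx, dy, dz], "twist": [ax, ay, az], "fingers": fingers}, ...]. A call has 1 to 12 rows; each row shifts and turns the commanded pose from where the row before left it, along the tool's axes as they then stand; what a row does not reach is not made up. A row lasts 1/10 s, in which the tool goes at most 50 mm and 8.59 degrees, less where a joint would pass 70% of its speed; a pose out of reach is approached as far as the arm can. A call with a gripper value outside its range is refused whole. The fingers move at their own pace and stop on an object; the grip force is fixed at half the most. Time passes only in rows, so rows that do not move let the fingers close. It gives the time, the measured TCP pose, the force, the opening and the grip force at its end, in the units of the state.
- robot.sense(): the state, without advancing time (a new reading comes with each control period).
- robot.capture(name): name is "scene" or "top" or "wrist"; returns the picture (384x512x3 uint8, red, green, blue); there is no depth.
- robot.camera_model(name): a dict with "fovy" (degrees; the focal length in pixels is half the picture's height over the tangent of half this angle, whatever the lens; pixels are square), "cx", "cy" (the principal point, pixels), "R" (3x3) and "t" (3): a world point X has camera coordinates R X + t. Camera axes: x right, y down, z forward; pixel columns grow to the right and rows downward; lengths in m; the calibration is good to about 2 mm. The wrist camera is an equidistant fisheye: a pixel r from the principal point sees the ray r / f radians off the axis. A picture is of the moment at which its call begins: read the wrist's pose just before it. camera_model takes no time and is no camera call; for the wrist camera it gives the pose at the moment of the call.
- robot.job_done(): hands the job in; it is judged then, once.
The state is a dict: "time": time; "joint_positions": joint angles; "qd": joint speeds; "effort": joint torques, N m; "tool_pos": TCP position; "orientation": TCP orientation; "wrist_force": force on the tool from outside, world axes, zero at the start; "moment": the same for the moment, N m; "finger_gap": finger opening in m; "gripper_force": force on a finger pad.
Only numpy, scipy, OpenCV 4.12 (cv2) and the standard library are available. Lean on these libraries where they do the work, as an engineer would, in place of code of your own. Each camera call takes 0.05 s, during which the arm holds its last target. There are 200 camera calls.

## Task

Get the round wooden engraving block ready for cutting: push it across the aluminium plate of the holding board until it drops flat into the round recess, then push both turn clips round as far as they go, so that they lie over the block's edge. Do it all by pushing or pressing: do not pinch or lift the block. Leave the graver, the sanding block and the eraser where they are, and finish with the hand clear.

Things in the scene. Friction and masses are not known exactly. Their poses are not given: they have to be found in the camera images.
- holding_board: Low holding board, fixed: dark wood base 238 x 176 mm on feet, aluminium plate 230 x 168 mm on top, its top 26 mm above the table. Origin on the table under the board's centre. x runs along the length, from the bare end, where the block lies, towards the recess (centre 40 mm along +x); y is to the left of that, z up. The clips pivot about upright axes at x = 40 mm, y = +68 and -68 mm.
- seat (a point): Centre of the felt-covered floor of the round recess, 20 mm above the table. The recess goes right through the 6 mm plate: 94 mm across, 6 mm deep, upright walls. The block is home when its origin is here.
- round_block: Loose round block of pale wood, about 70 g, in two steps: an edge 90 mm across and 8 mm thick below, a raised face 64 mm across above it, 16 mm thick in all. Origin at the centre of its underside, z up. It starts flat on the bare part of the plate, its centre 80 to 110 mm from the recess's. Seated, its edge stands 2 mm above the plate, its face 10 mm.
- clip_left (a joint): Left turn clip (board's +y side), a flat dark steel finger. 0 rad = pointing at the recess's centre, on its stop, over the block's edge; grows to 1.62 as it swings to point along the board's +x. Starts at 1.2 to 1.6, stays where left, turns with about 1 N at the stud. 12 mm wide, 31 mm long from the pivot, 3.5 to 8.5 mm above the plate: it passes over the seated block's edge, not over one that is not down.
- clip_right (a joint): Right turn clip (board's -y side), the mirror image of the left one: 0 rad = over the recess, grows to 1.62 as it swings to point along the board's +x; starts at 1.2 to 1.6.
- clip_left_stud (a point): Middle of the left clip's thumb stud, an upright steel pin 9 mm in diameter (10 mm at its cap), 22 mm from the pivot's axis; it stands 8.5 to 23 mm above the plate and this point is 16 mm above it. Push it sideways to turn the clip.
- clip_right_stud (a point): Middle of the right clip's thumb stud, the same in mirror image.
- graver: Bystander: graver with a wooden handle, 150 mm long, 19 mm thick, lying beside the board. Origin at the middle of its underside. To be left alone.
- sanding_block: Bystander: dark sanding block 37 x 63 x 26 mm, lying near the board. Origin at the centre of its underside. To be left alone.
- eraser: Bystander: wrapped eraser 22 x 75 x 12 mm, lying beside the board. Origin at the centre of its underside. To be left alone.
Things that resemble listed ones, but are neither listed nor needed, are in the scene too. Of the things that look like the round_block, the middle-sized one is meant.

How it is judged:
By the outcome, as a careful person would: the job done as asked, in the order asked, and still so for the second after the job is handed in, with the robot touching nothing.
It also fails if it takes over 67 s, if anything falls off the work surface, if the arm or the gripper's body presses on something with over 40 N, if the wrist force passes 120 N, or if a joint passes its speed limit or range.

## Working session

There is one attempt and no reset: what is moved stays moved. The work goes in short steps, Python scripts to look and compute and a tool call to move; the robot and the scene stay as the last step left them, time stands still between calls to the robot, and variables do not carry over. Pictures are saved under pics/ and viewed, at most 10 in all, crops included, and the job is handed in when it is done.

Besides the shell and the picture viewer there is one more tool, called after "Call:" in YAML: its name, and indented under it one key for each argument. step_arm: Moves the arm, as the interface text tells. Its arguments: {"type":"object","properties":{"moves":{"type":"array"}},"required":["moves"]}

```bash
mkdir -p pics
python3 - <<'E'
from station import robot
import cv2
s=robot.sense();print(s['time'],s['tool_pos'],s['orientation'],s['finger_gap'])
for n in('scene','top'):
    im=robot.capture(n);cv2.imwrite(f'pics/{n}0.png',im[:,:,::-1]);m=robot.camera_model(n);print(n,m)
a=cv2.imread('pics/top0.png');cv2.imwrite('pics/top0b.png',cv2.resize(a,(800,600),interpolation=cv2.INTER_CUBIC))
E
```

```text
0.0 [0.25004974 0.5724341  0.23066506] [-6.13637327e-05  2.04438270e-01  9.78879275e-01 -5.96148933e-04] 0.08542190377897442
scene {'fovy': 49.4713585193567, 'cx': 245.7258231999463, 'cy': 191.04666727790226, 'R': array([[ 0.67951395, -0.73356041, -0.01224398],
       [-0.49461012, -0.44571513, -0.74612255],
       [ 0.54186863,  0.51305668, -0.66569605]]), 't': array([-0.68358869,  0.1146115 ,  0.8216918 ])}
top {'fovy': 48.02199769407547, 'cx': 251.76352747926495, 'cy': 191.72112150517245, 'R': array([[ 0.02792383, -0.99944543, -0.01814076],
       [-0.99144154, -0.02537579, -0.12806146],
       [ 0.12753011,  0.02156147, -0.99160031]]), 't': array([-0.42782063,  0.53147682,  0.98615512])}
```

View pics/top0b.png

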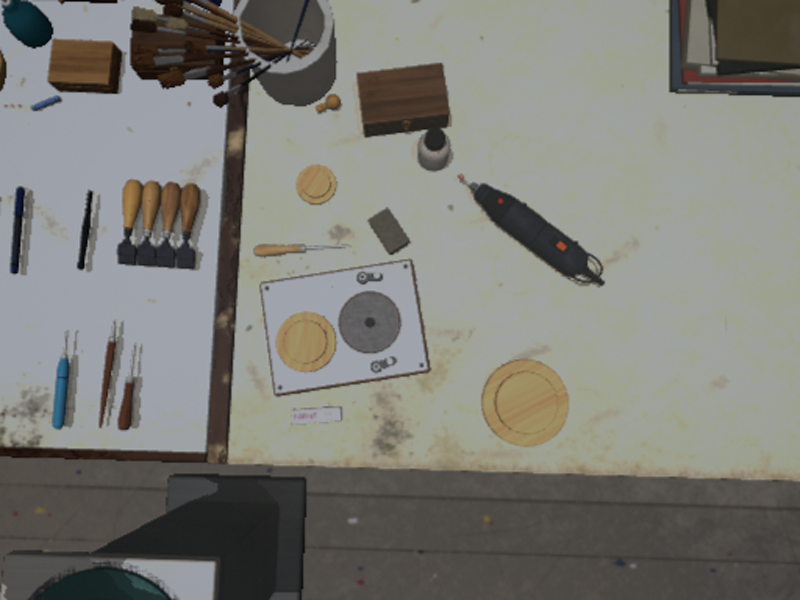

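View pics/scene0.png

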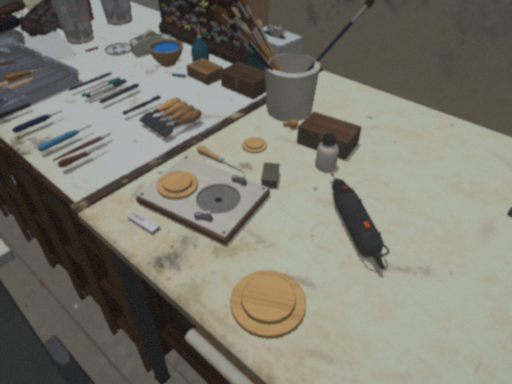

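The board is centred near (345,327) in the enlarged top view. The block lies at about (305,342) and the recess at (370,322). The clips are at (370,278) and (383,364), both pointing right along board +x. The eraser, sanding block and graver lie around the board. I'll enlarge the board to read it more precisely.

Run:
```python
import cv2
a=cv2.imread('pics/top0.png')[160:258,160:285];cv2.imwrite('pics/c0.png',cv2.resize(a,None,fx=6,fy=6,interpolation=cv2.INTER_CUBIC))
```

```text
(no output)
```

View pics/c0.png

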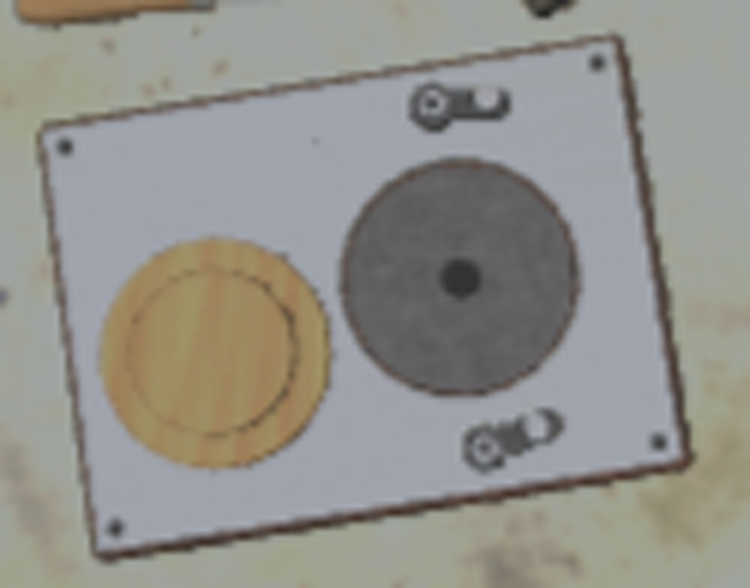

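```bash
cat > h.py <<'E'
import numpy as np
from station import robot
from scipy.spatial.transform import Rotation as Ro
def pt(m,u,v,z):
    f=192/np.tan(np.radians(m['fovy']/2));c=-m['R'].T@m['t']
    d=m['R'].T@np.array([(u-m['cx'])/f,(v-m['cy'])/f,1]);return c+d*(z-c[2])/d[2]
def proj(m,X):
    f=192/np.tan(np.radians(m['fovy']/2));p=m['R']@X+m['t'];return f*p[:2]/p[2]+[m['cx'],m['cy']]
E
python3 - <<'E'
from h import *
np.set_printoptions(precision=4,suppress=True)
m=robot.camera_model('top')
g=lambda a,b,z:pt(m,(a+.5)/6-.5+160,(b+.5)/6-.5+160,z)
C=[g(*p,.026) for p in((42,128),(618,40),(687,462),(100,553))]
L=lambda a,b:np.linalg.norm(a-b)
print(L(C[0],C[1]),L(C[1],C[2]),L(C[2],C[3]),L(C[3],C[0]))
o=np.mean(C,0);d=(C[1]-C[0])+(C[2]-C[3]);th=np.arctan2(d[1],d[0])
d2=C[0]+C[1]-C[2]-C[3];th2=np.arctan2(d2[1],d2[0])-np.pi/2
print('board',o,th,th2)
ex=np.array([np.cos(th),np.sin(th),0]);ey=np.array([-ex[1],ex[0],0])
for n,p,z in(('recess',(460,277),.026),('block',(216,353),.034),('face',(212,352),.042),('pl',(432,105),.0345),('sl',(490,101),.049),('pr',(486,447),.0345),('sr',(545,427),.049)):
    w=g(*p,z);print(n,w,'board',(w-o)@ex*1e3,(w-o)@ey*1e3)
print('recess exp',o+.04*ex)
s=robot.sense();print(Ro.from_quat(np.roll(s['orientation'],-1)).as_matrix())
E
```

```text
0.2315865363838387 0.1689900333601329 0.23105839590275185 0.16944387168322336
board [ 0.5015 -0.3391  0.026 ] -1.3912817354165226 -1.3850200706035343
recess [ 0.509  -0.3777  0.026 ] board 39.28097175616427 0.5077649350203767
block [ 0.476 -0.284  0.034] board -58.733331399578994 -15.191529935330816
face [ 0.4759 -0.2837  0.042 ] board -59.11592611471424 -15.2812255065181
pl [ 0.5758 -0.3649  0.0345] board 38.66827540074344 68.53211610294838
sl [ 0.5756 -0.3884  0.049 ] board 61.7182844988766 64.12672334332613
pr [ 0.4425 -0.3904  0.0345] board 39.89188359322137 -67.19895783329193
sr [ 0.4503 -0.4133  0.049 ] board 63.82815852379527 -63.634188294144636
recess exp [ 0.5086 -0.3785  0.026 ]
[[-0.9164  0.4002 -0.0004]
 [ 0.4002  0.9164 -0.001 ]
 [-0.0001 -0.0011 -1.    ]]
```

Call:
step_arm:
  moves:
    - {"delta_pos":[0,0,0],"twist":[0,0,7.85],"fingers":0}
    - {"delta_pos":[0,0,0],"twist":[0,0,7.85],"fingers":0}
    - {"delta_pos":[0,0,0],"twist":[0,0,7.85],"fingers":0}
    - {"delta_pos":[0,0,0],"twist":[0,0,7.85],"fingers":0}
    - {"delta_pos":[0,0,0],"twist":[0,0,7.85],"fingers":0}
    - {"delta_pos":[0,0,0],"twist":[0,0,7.85],"fingers":0}
    - {"delta_pos":[-3.4,0.1,0],"twist":[0,0,0],"fingers":0}
    - {"delta_pos":[-3.4,0.1,0],"twist":[0,0,0],"fingers":0}
    - {"delta_pos":[-3.4,0.1,0],"twist":[0,0,0],"fingers":0}
    - {"delta_pos":[-3.4,0.1,0],"twist":[0,0,0],"fingers":0}
    - {"delta_pos":[-3.4,0.1,0],"twist":[0,0,0],"fingers":0}
    - {"delta_pos":[-3.4,0.1,0],"twist":[0,0,0],"fingers":0}

```text
time: 1.3
tool_pos: [0.3235, 0.3807, 0.2311]
orientation: [0.0, 0.579, 0.816, -0.0]
wrist_force: [0.8, -0.1, 0.8]
finger_gap: 0.0429
gripper_force: 0.0
```

Call:
step_arm:
  moves:
    - {"delta_pos":[-3.4,0.1,0],"twist":[0,0,0],"fingers":0}
    - {"delta_pos":[-3.4,0.1,0],"twist":[0,0,0],"fingers":0}
    - {"delta_pos":[-3.4,0.1,0],"twist":[0,0,0],"fingers":0}
    - {"delta_pos":[-3.4,0.1,0],"twist":[0,0,0],"fingers":0}
    - {"delta_pos":[-3.4,0,0],"twist":[0,0,0],"fingers":0}
    - {"delta_pos":[-3.4,0,0],"twist":[0,0,0],"fingers":0}
    - {"delta_pos":[-3.4,-1,0],"twist":[0,0,0],"fingers":0}
    - {"delta_pos":[-3.4,-1,0],"twist":[0,0,0],"fingers":0}
    - {"delta_pos":[-3.4,-1,0],"twist":[0,0,0],"fingers":0}
    - {"delta_pos":[-3.4,-1,0],"twist":[0,0,0],"fingers":0}
    - {"delta_pos":[0,0,0],"twist":[0,0,0],"fingers":0}
    - {"delta_pos":[0,0,0],"twist":[0,0,0],"fingers":0}

```text
time: 2.5
tool_pos: [0.4016, 0.0491, 0.2313]
orientation: [-0.0, 0.579, 0.815, 0.0]
wrist_force: [-0.1, 1.3, -0.1]
finger_gap: 0.0427
gripper_force: 0.0
```

Call:
step_arm:
  moves:
    - {"delta_pos":[-3.03,-0.44,0],"twist":[0,0,0],"fingers":0}
    - {"delta_pos":[-3.03,-0.44,0],"twist":[0,0,0],"fingers":0}
    - {"delta_pos":[-3.03,-0.44,0],"twist":[0,0,0],"fingers":0}
    - {"delta_pos":[-3.03,-0.44,0],"twist":[0,0,0],"fingers":0}
    - {"delta_pos":[-3.03,-0.44,0],"twist":[0,0,0],"fingers":0}
    - {"delta_pos":[-3.03,-0.44,0],"twist":[0,0,0],"fingers":0}
    - {"delta_pos":[-3.03,-0.44,0],"twist":[0,0,0],"fingers":0}
    - {"delta_pos":[-3.03,-0.44,0],"twist":[0,0,0],"fingers":0}
    - {"delta_pos":[-3.03,-0.44,0],"twist":[0,0,0],"fingers":0}
    - {"delta_pos":[0,0,0],"twist":[0,0,0],"fingers":0}
    - {"delta_pos":[0,0,0],"twist":[0,0,0],"fingers":0}

```text
time: 3.6
tool_pos: [0.4547, -0.2205, 0.2308]
orientation: [-0.0, 0.578, 0.816, -0.0]
wrist_force: [-0.3, -0.2, -1.0]
finger_gap: 0.0428
gripper_force: 0.0
```

Call:
step_arm:
  moves:
    - {"delta_pos":[0,0,4],"twist":[0,0,0],"fingers":0}
    - {"delta_pos":[0,0,4],"twist":[0,0,0],"fingers":0}
    - {"delta_pos":[0,0,4],"twist":[0,0,0],"fingers":0}
    - {"delta_pos":[0,0,4],"twist":[0,0,0],"fingers":0}
    - {"delta_pos":[0,0,1.0],"twist":[0,0,0],"fingers":0}
    - {"delta_pos":[0,0,0],"twist":[0,0,0],"fingers":0}
    - {"delta_pos":[0,0,0],"twist":[0,0,0],"fingers":0}

```text
time: 4.3
tool_pos: [0.4554, -0.2209, 0.0629]
orientation: [0.001, 0.578, 0.816, 0.0]
wrist_force: [-0.1, -0.9, 0.6]
finger_gap: 0.0428
gripper_force: 0.0
```

Run:
```python
from h import *
import cv2
a=robot.capture('scene')[120:250,110:290,::-1];b=robot.capture('wrist')[:,:,::-1]
a=cv2.resize(a,(554,400),interpolation=cv2.INTER_CUBIC);b=cv2.resize(b,(246,185))
c=np.zeros((400,800,3),np.uint8);c[:,:554]=a;c[:185,554:]=b;cv2.imwrite('pics/s1.png',c)
```

```text
(no output)
```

View pics/s1.png

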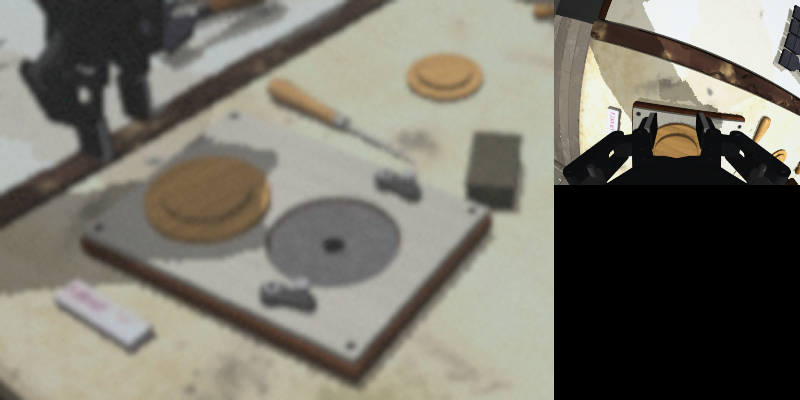

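The two finger tips are behind the block on either side of the push line. The near tip is at (100,158) in the crop. I'll work out its height.

Run:
```python
from h import *
m=robot.camera_model('scene');t=robot.sense()['tool_pos'];print(t)
y=np.array([.944,.33,0]);x=np.array([-.33,.944,0])
for off in(-.025,.025):
  for z in(.055,.060,.063,.066,.070,.075):
    for sx in (-.011,.011):
      p=t+off*y+sx*x;p[2]=z;q=proj(m,p);print(off,z,sx,(q-[110,120])*3.077)
```

```text
[ 0.45557837 -0.22108897  0.06308485]
-0.025 0.055 -0.011 [114.3502516 168.5897909]
-0.025 0.055 0.011 [ 88.0211513  160.93186605]
-0.025 0.06 -0.011 [113.13438282 163.057328  ]
-0.025 0.06 0.011 [ 86.71713849 155.41237622]
-0.025 0.063 -0.011 [112.40050996 159.71804961]
-0.025 0.063 0.011 [ 85.93009862 152.0810757 ]
-0.025 0.066 -0.011 [111.66334658 156.36379864]
-0.025 0.066 0.011 [ 85.13955627 148.73495023]
-0.025 0.07 -0.011 [110.67530512 151.86799879]
-0.025 0.07 0.011 [ 84.08001097 144.25021704]
-0.025 0.075 -0.011 [109.43189052 146.21019652]
-0.025 0.075 0.011 [ 82.74667896 138.60662793]
0.025 0.055 -0.011 [152.89658255 128.1838011 ]
0.025 0.055 0.011 [127.24616302 121.0927834 ]
0.025 0.06 -0.011 [151.8634044  122.70930661]
0.025 0.06 0.011 [126.12915017 115.6323904 ]
0.025 0.063 -0.011 [151.23993558 119.40573636]
0.025 0.063 0.011 [125.45511923 112.33746518]
0.025 0.066 -0.011 [150.61377417 116.08789887]
0.025 0.066 0.011 [124.77819833 109.02841271]
0.025 0.07 -0.011 [149.77467356 111.64176183]
0.025 0.07 0.011 [123.87110942 104.59420956]
0.025 0.075 -0.011 [148.71895878 106.04785262]
0.025 0.075 0.011 [122.72990881  99.01557741]
```

Call:
step_arm:
  moves:
    - {"delta_pos":[0,0,2],"twist":[0,0,0],"fingers":0}
    - {"delta_pos":[0,0,1.4],"twist":[0,0,0],"fingers":0}
    - {"delta_pos":[0,0,0],"twist":[0,0,0],"fingers":0}
    - {"delta_pos":[-0.7,0,0],"twist":[0,0,0],"fingers":0}
    - {"delta_pos":[-0.7,0,0],"twist":[0,0,0],"fingers":0}
    - {"delta_pos":[0,0,0],"twist":[0,0,0],"fingers":0}
    - {"delta_pos":[0,0,0],"twist":[0,0,0],"fingers":0}

```text
time: 5.1
tool_pos: [0.4592, -0.2347, 0.0277]
orientation: [0.0, 0.579, 0.816, -0.0]
wrist_force: [0.5, -0.0, 0.1]
finger_gap: 0.0424
gripper_force: 0.0
```

Call:
step_arm:
  moves:
    - {"delta_pos":[-0.6,0,0],"twist":[0,0,0],"fingers":0}
    - {"delta_pos":[-0.6,0,0],"twist":[0,0,0],"fingers":0}
    - {"delta_pos":[-0.6,0,0],"twist":[0,0,0],"fingers":0}
    - {"delta_pos":[-0.6,0,0],"twist":[0,0,0],"fingers":0}
    - {"delta_pos":[-0.6,0,0],"twist":[0,0,0],"fingers":0}
    - {"delta_pos":[-0.6,0,0],"twist":[0,0,0],"fingers":0}
    - {"delta_pos":[-0.6,0,0],"twist":[0,0,0],"fingers":0}
    - {"delta_pos":[-0.6,0,0],"twist":[0,0,0],"fingers":0}
    - {"delta_pos":[-0.6,0,0],"twist":[0,0,0],"fingers":0}
    - {"delta_pos":[-0.6,0,0],"twist":[0,0,0],"fingers":0}
    - {"delta_pos":[-0.6,0,0],"twist":[0,0,0],"fingers":0}
    - {"delta_pos":[0,0,0],"twist":[0,0,0],"fingers":0}

```text
time: 6.3
tool_pos: [0.4811, -0.2975, 0.0274]
orientation: [0.0, 0.579, 0.815, -0.0]
wrist_force: [0.3, 0.9, 0.2]
finger_gap: 0.0424
gripper_force: 0.0
```

Run:
```python
from h import *
import cv2
a=robot.capture('scene')[120:250,110:290,::-1];b=robot.capture('top')[160:258,160:285,::-1]
a=cv2.resize(a,(415,300),interpolation=cv2.INTER_CUBIC);b=cv2.resize(b,(383,300),interpolation=cv2.INTER_CUBIC)
cv2.imwrite('pics/s2.png',np.hstack([a,b]))
```

```text
(no output)
```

View pics/s2.png

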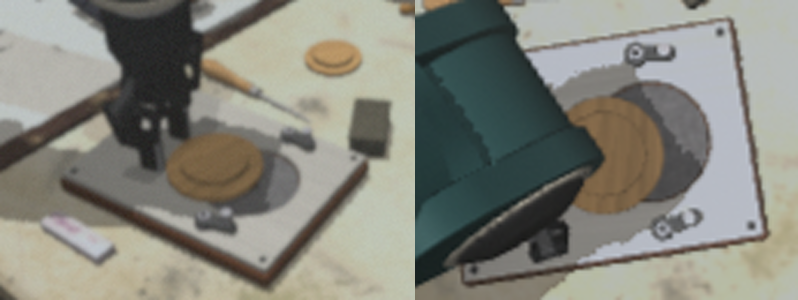

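The block is moving along the line and now half covers the recess. I'll keep pushing.

Call:
step_arm:
  moves:
    - {"delta_pos":[-0.5,0,0],"twist":[0,0,0],"fingers":0}
    - {"delta_pos":[-0.5,0,0],"twist":[0,0,0],"fingers":0}
    - {"delta_pos":[-0.5,0,0],"twist":[0,0,0],"fingers":0}
    - {"delta_pos":[-0.5,0,0],"twist":[0,0,0],"fingers":0}
    - {"delta_pos":[-0.4,0,0],"twist":[0,0,0],"fingers":0}
    - {"delta_pos":[-0.3,0,0],"twist":[0,0,0],"fingers":0}
    - {"delta_pos":[-0.3,0,0],"twist":[0,0,0],"fingers":0}
    - {"delta_pos":[-0.2,0,0],"twist":[0,0,0],"fingers":0}
    - {"delta_pos":[-0.2,0,0],"twist":[0,0,0],"fingers":0}
    - {"delta_pos":[0,0,0],"twist":[0,0,0],"fingers":0}
    - {"delta_pos":[0,0,0],"twist":[0,0,0],"fingers":0}

```text
time: 7.5
tool_pos: [0.4922, -0.3287, 0.0273]
orientation: [0.0, 0.579, 0.816, -0.0]
wrist_force: [0.7, 0.2, 0.1]
finger_gap: 0.0428
gripper_force: 0.0
```

Run:
```python
from h import *
import cv2
a=robot.capture('scene')[120:250,110:290,::-1];b=robot.capture('top')[160:258,160:285,::-1]
a=cv2.resize(a,(415,300),interpolation=cv2.INTER_CUBIC);b=cv2.resize(b,(383,300),interpolation=cv2.INTER_CUBIC)
cv2.imwrite('pics/s3.png',np.hstack([a,b]))
```

```text
(no output)
```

View pics/s3.png

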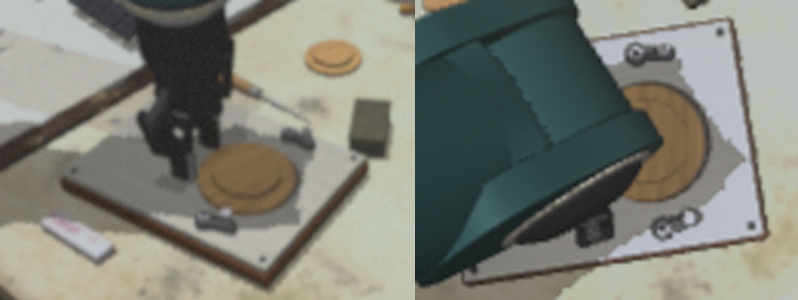

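The block looks to be over or in the recess. I'll nudge it slightly and read the force.

Call:
step_arm:
  moves:
    - {"delta_pos":[-0.1,0,0],"twist":[0,0,0],"fingers":0}
    - {"delta_pos":[0,0,0],"twist":[0,0,0],"fingers":0}

```text
time: 7.8
tool_pos: [0.4925, -0.3296, 0.0273]
orientation: [0.0, 0.579, 0.816, -0.0]
wrist_force: [0.1, -0.1, 0.2]
finger_gap: 0.0429
gripper_force: 0.2
```

Call:
step_arm:
  moves:
    - {"delta_pos":[-0.1,0,0],"twist":[0,0,0],"fingers":0}
    - {"delta_pos":[0,0,0],"twist":[0,0,0],"fingers":0}

```text
time: 8.0
tool_pos: [0.4929, -0.3307, 0.0274]
orientation: [0.0, 0.579, 0.816, -0.0]
wrist_force: [0.1, 0.6, 0.2]
finger_gap: 0.0427
gripper_force: 0.0
```

Call:
step_arm:
  moves:
    - {"delta_pos":[1.5,0,0],"twist":[0,0,0],"fingers":0}
    - {"delta_pos":[2,0,-2],"twist":[0,0,0],"fingers":1}
    - {"delta_pos":[3,0,-3],"twist":[0,0,0],"fingers":1}
    - {"delta_pos":[3,0,-3],"twist":[0,0,0],"fingers":1}
    - {"delta_pos":[3,0,0],"twist":[0,0,0],"fingers":1}
    - {"delta_pos":[3,0,0],"twist":[0,0,0],"fingers":1}
    - {"delta_pos":[0,0,0],"twist":[0,0,0],"fingers":1}
    - {"delta_pos":[0,0,0],"twist":[0,0,0],"fingers":1}

```text
time: 8.8
tool_pos: [0.4419, -0.1839, 0.1076]
orientation: [0.0, 0.578, 0.816, 0.0]
wrist_force: [0.2, 0.2, -0.6]
finger_gap: 0.0001
gripper_force: 0.0
```

Run:
```python
from h import *
import cv2
a=robot.capture('scene')[150:250,130:280,::-1];b=robot.capture('top')[160:258,200:285,::-1]
a=cv2.resize(a,(450,300),interpolation=cv2.INTER_CUBIC);b=cv2.resize(b,(340,392),interpolation=cv2.INTER_CUBIC)
c=np.zeros((392,790,3),np.uint8);c[:300,:450]=a;c[:,450:]=b;cv2.imwrite('pics/s4.png',c)
```

```text
(no output)
```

View pics/s4.png

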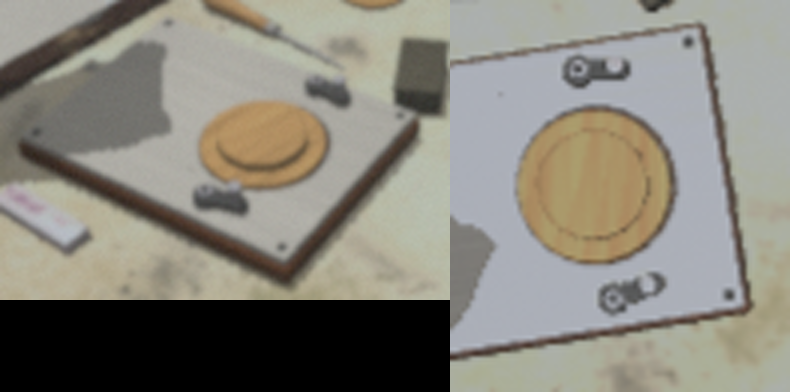

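The block covers the recess evenly, centred at about (595,185), so it seems seated. I'll touch its face from above to confirm: 36 mm means it is home, 42 mm means it is not.

Call:
step_arm:
  moves:
    - {"delta_pos":[0,0,0],"twist":[0,0,4.4],"fingers":1}
    - {"delta_pos":[0,0,0],"twist":[0,0,4.4],"fingers":1}
    - {"delta_pos":[-4,0.6,0],"twist":[0,0,0],"fingers":1}
    - {"delta_pos":[-4,0.6,0],"twist":[0,0,0],"fingers":1}
    - {"delta_pos":[-4,0.6,0],"twist":[0,0,0],"fingers":1}
    - {"delta_pos":[-4,0.6,0],"twist":[0,0,0],"fingers":1}
    - {"delta_pos":[-4.3,0.6,0],"twist":[0,0,0],"fingers":1}
    - {"delta_pos":[0,0,3],"twist":[0,0,0],"fingers":1}
    - {"delta_pos":[0,0,2],"twist":[0,0,0],"fingers":1}
    - {"delta_pos":[0,0,1.2],"twist":[0,0,0],"fingers":1}
    - {"delta_pos":[0,0,0],"twist":[0,0,0],"fingers":1}
    - {"delta_pos":[0,0,0],"twist":[0,0,0],"fingers":1}

```text
time: 10.1
tool_pos: [0.5082, -0.3789, 0.046]
orientation: [0.0, 0.639, 0.769, -0.0]
wrist_force: [0.3, -0.4, -0.1]
finger_gap: 0.0003
gripper_force: 0.0
```

Call:
step_arm:
  moves:
    - {"delta_pos":[0,0,0.3],"twist":[0,0,0],"fingers":1}
    - {"delta_pos":[0,0,0.2],"twist":[0,0,0],"fingers":1}
    - {"delta_pos":[0,0,0.1],"twist":[0,0,0],"fingers":1}
    - {"delta_pos":[0,0,0],"twist":[0,0,0],"fingers":1}

```text
time: 10.5
tool_pos: [0.5082, -0.3783, 0.0395]
orientation: [0.0, 0.639, 0.769, 0.0]
wrist_force: [-1.1, -0.0, -0.6]
finger_gap: -0.0003
gripper_force: 0.0
```

Call:
step_arm:
  moves:
    - {"delta_pos":[0,0,0.1],"twist":[0,0,0],"fingers":1}
    - {"delta_pos":[0,0,0.1],"twist":[0,0,0],"fingers":1}
    - {"delta_pos":[0,0,0],"twist":[0,0,0],"fingers":1}

```text
time: 10.8
tool_pos: [0.508, -0.3783, 0.0372]
orientation: [-0.0, 0.639, 0.769, -0.0]
wrist_force: [0.3, -0.0, 0.7]
finger_gap: 0.0001
gripper_force: 0.0
```

Call:
step_arm:
  moves:
    - {"delta_pos":[0,0,0.1],"twist":[0,0,0],"fingers":1}
    - {"delta_pos":[0,0,0.1],"twist":[0,0,0],"fingers":1}
    - {"delta_pos":[0,0,0],"twist":[0,0,0],"fingers":1}

```text
time: 11.1
tool_pos: [0.5082, -0.3785, 0.0361]
orientation: [0.0, 0.639, 0.769, 0.0]
wrist_force: [-3.2, 3.8, 14.0]
finger_gap: 0.0001
gripper_force: 7.4
```

Contact comes at 36 mm, so the block is home. Next is the left clip.

Call:
step_arm:
  moves:
    - {"delta_pos":[0,0,-3.6],"twist":[0,0,0],"fingers":1}
    - {"delta_pos":[-0.7,3,0],"twist":[0,0,0],"fingers":1}
    - {"delta_pos":[-0.8,3,0],"twist":[0,0,0],"fingers":1}
    - {"delta_pos":[-0.8,4,0],"twist":[0,0,0],"fingers":1}
    - {"delta_pos":[0,0,0],"twist":[0,0,0],"fingers":1}
    - {"delta_pos":[0,0,2],"twist":[0,0,0],"fingers":1}
    - {"delta_pos":[0,0,1.2],"twist":[0,0,0],"fingers":1}
    - {"delta_pos":[0,0,0],"twist":[0,0,0],"fingers":1}
    - {"delta_pos":[0,0,0],"twist":[0,0,0],"fingers":1}

```text
time: 12.0
tool_pos: [0.61, -0.3829, 0.0392]
orientation: [-0.0, 0.64, 0.769, -0.0]
wrist_force: [0.1, -0.1, 0.7]
finger_gap: -0.0003
gripper_force: 0.0
```

```bash
cat >> h.py <<'E'
def bd():
    s=robot.sense();d=s['tool_pos'][:2]-[.5088,-.378];ex=np.array([.1818,-.9833]);ey=np.array([.9833,.1818])
    print('rel recess mm',d@ex*1e3,d@ey*1e3,s['tool_pos'][2],s['wrist_force'],s['time'])
E
python3 - <<'E'
from h import *
import cv2
bd()
a=robot.capture('scene')[130:250,150:300,::-1];a=cv2.resize(a,(600,480),interpolation=cv2.INTER_CUBIC);cv2.imwrite('pics/s5.png',a)
E
```

```text
rel recess mm 23.268586153361518 98.64727488956042 0.039174673015188025 [ 0.09258591 -0.09947461  0.65136286] 12.0
```

View pics/s5.png

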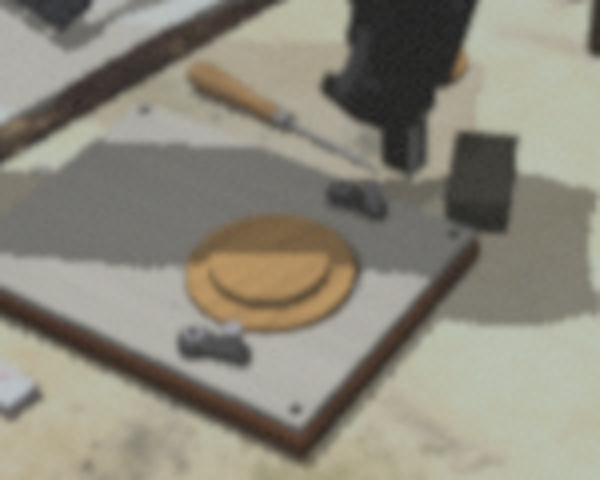

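Call:
step_arm:
  moves:
    - {"delta_pos":[0,-0.5,0],"twist":[0,0,0],"fingers":1}
    - {"delta_pos":[0,-0.5,0],"twist":[0,0,0],"fingers":1}
    - {"delta_pos":[0,-0.5,0],"twist":[0,0,0],"fingers":1}
    - {"delta_pos":[0,-0.5,0],"twist":[0,0,0],"fingers":1}
    - {"delta_pos":[0,-0.5,0],"twist":[0,0,0],"fingers":1}
    - {"delta_pos":[0,-0.5,0],"twist":[0,0,0],"fingers":1}
    - {"delta_pos":[0,0,0],"twist":[0,0,0],"fingers":1}

```text
time: 12.75
tool_pos: [0.5806, -0.3884, 0.0395]
orientation: [0.0, 0.64, 0.769, -0.0]
wrist_force: [0.6, 0.0, 0.6]
finger_gap: -0.0002
gripper_force: 0.3
```

Run:
```python
from h import *
import cv2
bd()
a=robot.capture('scene')[130:250,150:300,::-1];a=cv2.resize(a,(600,480),interpolation=cv2.INTER_CUBIC);cv2.imwrite('pics/s6.png',a)
```

```text
rel recess mm 23.280454361266433 68.6636285457054 0.03947851910802179 [0.55238897 0.01730986 0.57653693] 12.75
```

View pics/s6.png

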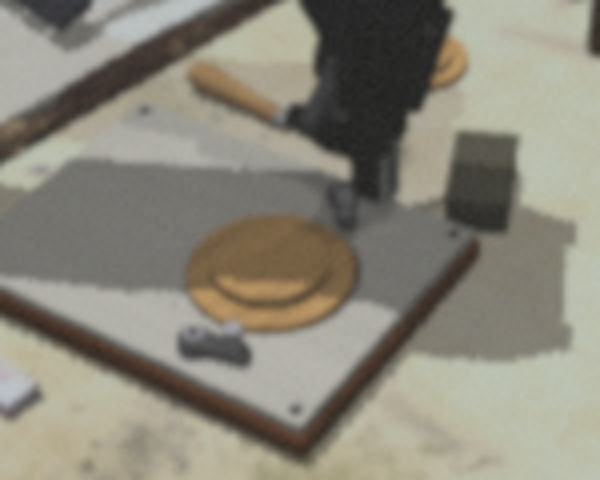

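The left clip is about halfway round, at (343,205). Now I'll go round to its far side and push it home along board −x.

Call:
step_arm:
  moves:
    - {"delta_pos":[0,0.5,0],"twist":[0,0,0],"fingers":1}
    - {"delta_pos":[-1.7,0,0],"twist":[0,0,0],"fingers":1}
    - {"delta_pos":[0,-1.3,0],"twist":[0,0,0],"fingers":1}
    - {"delta_pos":[0,-1.2,0],"twist":[0,0,0],"fingers":1}
    - {"delta_pos":[0.5,0,0],"twist":[0,0,0],"fingers":1}
    - {"delta_pos":[0.5,0,0],"twist":[0,0,0],"fingers":1}
    - {"delta_pos":[0.5,0,0],"twist":[0,0,0],"fingers":1}
    - {"delta_pos":[0.5,0,0],"twist":[0,0,0],"fingers":1}
    - {"delta_pos":[0,0,0],"twist":[0,0,0],"fingers":1}

```text
time: 13.7
tool_pos: [0.5615, -0.3875, 0.0394]
orientation: [-0.0, 0.639, 0.769, 0.0]
wrist_force: [-0.4, 0.6, -0.0]
finger_gap: -0.0001
gripper_force: 0.0
```

Call:
step_arm:
  moves:
    - {"delta_pos":[0.15,0,0],"twist":[0,0,0],"fingers":1}
    - {"delta_pos":[0.1,0,0],"twist":[0,0,0],"fingers":1}
    - {"delta_pos":[0,0,0],"twist":[0,0,0],"fingers":1}

```text
time: 14.0
tool_pos: [0.5606, -0.3862, 0.0393]
orientation: [0.0, 0.639, 0.769, 0.0]
wrist_force: [0.5, -0.8, 0.3]
finger_gap: -0.0001
gripper_force: 0.0
```

Call:
step_arm:
  moves:
    - {"delta_pos":[0.1,0,0],"twist":[0,0,0],"fingers":1}
    - {"delta_pos":[0,0,0],"twist":[0,0,0],"fingers":1}

```text
time: 14.2
tool_pos: [0.5604, -0.3857, 0.0394]
orientation: [0.0, 0.639, 0.769, -0.0]
wrist_force: [1.1, -2.7, -0.5]
finger_gap: -0.0004
gripper_force: 1.2
```

Call:
step_arm:
  moves:
    - {"delta_pos":[0.1,0,0],"twist":[0,0,0],"fingers":1}
    - {"delta_pos":[0,0,0],"twist":[0,0,0],"fingers":1}
    - {"delta_pos":[0,0,0],"twist":[0,0,0],"fingers":1}

```text
time: 14.5
tool_pos: [0.5602, -0.3853, 0.0396]
orientation: [0.001, 0.64, 0.769, -0.0]
wrist_force: [2.6, -7.1, -1.9]
finger_gap: -0.0004
gripper_force: 3.3
```

The left clip is on its stop. Now the right clip, mirrored.

Call:
step_arm:
  moves:
    - {"delta_pos":[-1,0,0],"twist":[0,0,0],"fingers":1}
    - {"delta_pos":[0,0,-3.5],"twist":[0,0,0],"fingers":1}
    - {"delta_pos":[0.2,-3,0],"twist":[0,0,0],"fingers":1}
    - {"delta_pos":[0,-4,0],"twist":[0,0,0],"fingers":1}
    - {"delta_pos":[0,-4,0],"twist":[0,0,0],"fingers":1}
    - {"delta_pos":[0,-4,0],"twist":[0,0,0],"fingers":1}
    - {"delta_pos":[0,0,0],"twist":[0,0,0],"fingers":1}
    - {"delta_pos":[0,0,2],"twist":[0,0,0],"fingers":1}
    - {"delta_pos":[0,0,1.5],"twist":[0,0,0],"fingers":1}
    - {"delta_pos":[0,0,0],"twist":[0,0,0],"fingers":1}
    - {"delta_pos":[0,0,0],"twist":[0,0,0],"fingers":1}

```text
time: 15.6
tool_pos: [0.414, -0.4198, 0.0392]
orientation: [-0.0, 0.639, 0.769, -0.0]
wrist_force: [0.3, -0.3, 1.1]
finger_gap: 0.0
gripper_force: 0.0
```

```bash
python3 -c "
from h import *
bd()"
```

```text
rel recess mm 23.88568238003076 -100.86274935144661 0.03920136881327384 [ 0.33594535 -0.25368921  1.08031741] 15.6
```

Now push +y by 32 mm, to −68.6.

Call:
step_arm:
  moves:
    - {"delta_pos":[0,0.6,0],"twist":[0,0,0],"fingers":1}
    - {"delta_pos":[0,0.6,0],"twist":[0,0,0],"fingers":1}
    - {"delta_pos":[0,0.5,0],"twist":[0,0,0],"fingers":1}
    - {"delta_pos":[0,0.5,0],"twist":[0,0,0],"fingers":1}
    - {"delta_pos":[0,0.5,0],"twist":[0,0,0],"fingers":1}
    - {"delta_pos":[0,0.5,0],"twist":[0,0,0],"fingers":1}
    - {"delta_pos":[0,0,0],"twist":[0,0,0],"fingers":1}
    - {"delta_pos":[0,-0.5,0],"twist":[0,0,0],"fingers":1}
    - {"delta_pos":[-1.7,0,0],"twist":[0,0,0],"fingers":1}
    - {"delta_pos":[0,1.3,0],"twist":[0,0,0],"fingers":1}
    - {"delta_pos":[0,1.2,0],"twist":[0,0,0],"fingers":1}
    - {"delta_pos":[0,0,0],"twist":[0,0,0],"fingers":1}

```text
time: 16.8
tool_pos: [0.4703, -0.4258, 0.0392]
orientation: [0.0, 0.638, 0.77, 0.0]
wrist_force: [-1.1, 1.0, 0.4]
finger_gap: -0.0001
gripper_force: 0.0
```

Call:
step_arm:
  moves:
    - {"delta_pos":[0.5,0,0],"twist":[0,0,0],"fingers":1}
    - {"delta_pos":[0.5,0,0],"twist":[0,0,0],"fingers":1}
    - {"delta_pos":[0.5,0,0],"twist":[0,0,0],"fingers":1}
    - {"delta_pos":[0.5,0,0],"twist":[0,0,0],"fingers":1}
    - {"delta_pos":[0.2,0,0],"twist":[0,0,0],"fingers":1}
    - {"delta_pos":[0.1,0,0],"twist":[0,0,0],"fingers":1}
    - {"delta_pos":[0,0,0],"twist":[0,0,0],"fingers":1}

```text
time: 17.5
tool_pos: [0.4639, -0.4041, 0.0393]
orientation: [-0.0, 0.639, 0.769, 0.0]
wrist_force: [-0.4, -0.1, 0.1]
finger_gap: -0.0003
gripper_force: 0.0
```

Call:
step_arm:
  moves:
    - {"delta_pos":[0.1,0,0],"twist":[0,0,0],"fingers":1}
    - {"delta_pos":[0,0,0],"twist":[0,0,0],"fingers":1}

```text
time: 17.7
tool_pos: [0.4637, -0.4036, 0.0393]
orientation: [0.0, 0.64, 0.769, -0.0]
wrist_force: [0.6, -1.9, -0.5]
finger_gap: -0.0001
gripper_force: 1.1
```

Call:
step_arm:
  moves:
    - {"delta_pos":[0.1,0,0],"twist":[0,0,0],"fingers":1}
    - {"delta_pos":[0,0,0],"twist":[0,0,0],"fingers":1}

```text
time: 17.9
tool_pos: [0.4636, -0.4033, 0.0395]
orientation: [0.001, 0.64, 0.769, -0.001]
wrist_force: [1.8, -7.5, -1.8]
finger_gap: -0.0
gripper_force: 3.3
```

The right clip is on its stop too, at the same x and force as the left. Now I'll clear the hand and look.

Call:
step_arm:
  moves:
    - {"delta_pos":[-1,0,0],"twist":[0,0,0],"fingers":1}
    - {"delta_pos":[0,0,-4],"twist":[0,0,0],"fingers":1}
    - {"delta_pos":[0,0,-4],"twist":[0,0,0],"fingers":1}
    - {"delta_pos":[0,0,-4],"twist":[0,0,0],"fingers":1}
    - {"delta_pos":[4.5,0,0],"twist":[0,0,0],"fingers":1}
    - {"delta_pos":[4.5,0,0],"twist":[0,0,0],"fingers":1}
    - {"delta_pos":[4.5,0,0],"twist":[0,0,0],"fingers":1}
    - {"delta_pos":[4.5,0,0],"twist":[0,0,0],"fingers":1}
    - {"delta_pos":[4.5,0,0],"twist":[0,0,0],"fingers":1}
    - {"delta_pos":[4.5,0,0],"twist":[0,0,0],"fingers":1}
    - {"delta_pos":[0,0,0],"twist":[0,0,0],"fingers":1}
    - {"delta_pos":[0,0,0],"twist":[0,0,0],"fingers":1}

```text
time: 19.1
tool_pos: [0.4167, -0.1459, 0.1596]
orientation: [0.0, 0.638, 0.77, 0.0]
wrist_force: [0.6, -1.1, 0.9]
finger_gap: -0.0004
gripper_force: 0.0
```

Run:
```python
from h import *
import cv2
a=robot.capture('scene')[130:250,130:290,::-1];b=robot.capture('top')[140:265,170:285,::-1]
a=cv2.resize(a,(400,300),interpolation=cv2.INTER_CUBIC);b=cv2.resize(b,(400,435),interpolation=cv2.INTER_CUBIC)
c=np.zeros((435,800,3),np.uint8);c[:300,:400]=a;c[:,400:]=b;cv2.imwrite('pics/s7.png',c)
```

```text
(no output)
```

View pics/s7.png

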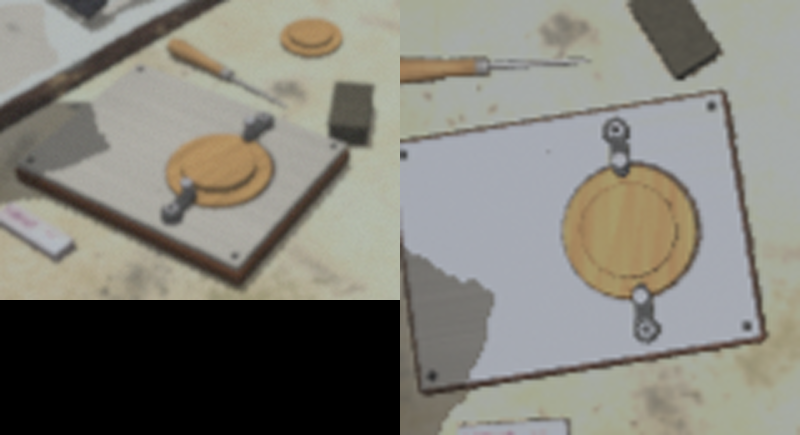

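Both clips lie over the block's edge, at (617,145) and (643,315), and both point at its centre. The block is flat in the recess, and the graver, sanding block and eraser have not moved.

```bash
python3 -c "
from station import robot
print(robot.job_done())"
```

```text
the job is handed in; nothing more can be done
None
```

The round block is seated flat in the recess, both clips are turned onto their stops over its edge, the graver, sanding block and eraser were left where they were, and the job was handed in at about 19 s with the hand clear.

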